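# Clamp the label dispenser to the storeroom bench

### The job

Clamp the label dispenser to the bench: turn the bar knob of the hold-down clamp that stands over the dispenser's base clockwise (seen from above) until the clamp's pad just touches the base, which is when the bar lies in line with the clamp's arm, then add one eighth of a turn (45 degrees) and no more. Do not shift the dispenser, and leave the other clamp, already tight on the bin rack, as it is.

Things in the scene. Friction and masses are not known exactly. Their poses are not given: they have to be found in the camera images.
- clamp: Fixed bare-metal hold-down clamp over the dispenser's base (an identical one holds the bin rack). Origin: bench level, under its vertical screw. x: along its arm, from column (x = -78 mm, robot's side) to screw; arm and boss top 79 mm up. On the screw axis: black knob, an upright grip bar 60 long, 14 thick, spanning 94 to 128 mm above the bench; it keeps this height. Pad radius 14 mm.
- clamp_knob (a joint): That clamp's knob angle in rad, growing clockwise from above: the bar lies along the clamp's x axis turned clockwise by it. 0: bar in line with the arm, pad just touching the base. Starts at -0.65 to -0.35. Each rad lowers the sprung pad 3 mm (spring 8 N/mm). Turns stiffly (0.12 N m, about 0.05 more when tight), stays where left; stops at -0.9 and 1.5. An eighth turn is 0.785.
- label_dispenser: Loose grey label dispenser, 0.8 kg, white 68 mm label roll between two cheeks; 200 mm long, 90 wide, 90 tall. Base plate 10 mm thick, with a 50 mm wide tongue along -x (to 115 mm from the origin) that lies under the clamp's pad. Origin: underside of the base, about 90 mm from the screw axis along the clamp's x; z up.
- other_knob (a joint): Angle in rad, counted the same way, of the knob of the other, identical clamp, which is already tight (0.65 to 0.8) on the base of the rack with two white bins. Leave it alone.

How it is judged:
On the way:
1. the clamp's pad has come down on the dispenser's base (contact force between clamp and label_dispenser above 1 N), for 0.1 s.
At the end, for the whole second after the job is handed in: The dispenser's clamp knob stands one eighth of a turn (0.785 rad, between 0.50 and 1.07) past the touch, its pad presses on the dispenser's base with more than 4 N, the dispenser is within 12 mm of where it started, and the other knob is still between 0.5 and 0.95 rad (value of joint clamp_knob between 0.5 and 1.07 rad and contact force between clamp and label_dispenser above 4 N and distance of label_dispenser from where it was at the start of the episode below 0.012 m and value of joint other_knob between 0.5 and 0.95 rad).
It fails at once if the dispenser's clamp is overtightened (knob beyond 1.07 rad) (value of joint clamp_knob above 1.07 rad).
It fails at once if the other clamp's knob is turned (below 0.5 or above 0.95 rad) (value of joint other_knob below 0.5 rad or value of joint other_knob above 0.95 rad).
It fails at once if the dispenser is shifted by more than 25 mm (distance of label_dispenser from where it was at the start of the episode above 0.025 m).
It also fails if it takes over 29 s, if anything falls off the work surface, if the arm or the gripper's body presses on something with over 40 N, if the wrist force passes 120 N, or if a joint passes its speed limit or range.

### The arm

A 6-joint arm with a two-finger parallel gripper is mounted at the origin on the work surface. World frame = base frame: x ahead of the robot, y to its left, z up, the work surface at z = 0. Lengths are in m, angles in rad, forces in N, time in s.
With the tool pointing down it reaches from about 0.275 to 0.825 m from the base axis. Payload 4.9 kg.
Tool frame: the origin (TCP) lies on the centre line of the jaws, within the pads' length; the fingertips stand 22 mm ahead of it and the grasp point (between the pads) lies 3 mm ahead of it; z points along the fingers, y is the line along which they close (so a half turn about z gives the same grasp; the last joint's range is limited). The gripper opens to 85 mm and grips with 20 to 120 N. Pads are 22 mm wide; open, the fingers measure 114 mm over their backs; the gripper's body (76 mm by 85 mm) begins 54 mm behind the grasp point. The pads swing forward as they close: fully open they stand 13 mm farther back than shut.
Start: joints at [1.07, 0.326, -0.193, 1.052, 0, 1.437], TCP at [0.197, 0.513, 0.214] pointing down, gripper open.
Joint ranges: [-2.65, 2.65], [-0.97, 1.79], [-1.3, 1.35], [-1.93, 2.1], [-1.47, 1.37], [-3.14, 3.14]. Speed limits (rad/s): [2.57, 2.57, 3.14, 3.14, 3.14, 3.14].

### API

Orientations are given as [roll, pitch, yaw] about the fixed x, y, z axes, in that order (R = Rz(yaw) Ry(pitch) Rx(roll)).
In Python, from bench import readout, imaging, r gives the robot as it stands.
- The arm moves only by the tool jog_arm, never from a script. Its argument "plan" is a list of rows, each a list of 5 numbers: the closure in counts, from 0 (fully open) to 255 (shut), then the shift along the tool's x, y, z in cm, then the turn about the tool's z in rad. A call has 1 to 10 rows; each row shifts and turns the commanded pose from where the row before left it, along the tool's axes as they then stand; what a row does not reach is not made up. A row lasts 1/8 s, in which the tool goes at most 62.5 mm and 10.7 degrees, less where a joint would pass 70% of its speed; a pose out of reach is approached as far as the arm can. A call with a gripper value outside its range is refused whole. The fingers move at their own pace and stop on an object; "newtons" is the grip in N (left out, the last holds). Time passes only in rows, so rows that do not move let the fingers close. It gives the time, the measured TCP pose, the force, the opening and the grip force at its end, in the units of the state.
- readout.get_state(): the state, without advancing time (a new reading comes with each control period).
- imaging.get_image(name): name is "scene" or "top" or "wrist"; returns (picture, depth): 400x640x3 uint8, red, green, blue; 400x640 float32, m along the optical axis (not along the pixel's ray), 0 where there is no reading.
- imaging.camera_model(name): a dict with "K" (3x3 intrinsics, pixels), "dist_coeffs" ([k1, k2, p1, p2, k3] as OpenCV has them; the pictures are not rectified), "rvec" (rotation vector, rad) and "tvec" (3), from world to camera coordinates, as OpenCV has them. Camera axes: x right, y down, z forward; pixel columns grow to the right and rows downward; lengths in m; the calibration is good to about 2 mm. A picture is of the moment at which its call begins: read the wrist's pose just before it. camera_model takes no time and is no camera call; for the wrist camera it gives the pose at the moment of the call.
- r.close_job(): hands the job in; it is judged then, once.
The state is a dict: "clock": time; "joints": joint angles; "qvel": joint speeds; "tau": joint torques, N m; "tool_pos": TCP position; "eef_rot": TCP orientation; "wrist_force": force on the tool from outside, world axes, zero at the start; "moment": the same for the moment, N m; "finger_gap": finger opening in m; "finger_force": force on a finger pad.
Only numpy, scipy, OpenCV 4.12 (cv2) and the standard library are available. Lean on these libraries where they do the work, as an engineer would, in place of code of your own. Each camera call takes 0.05 s, during which the arm holds its last target. There are 200 camera calls.

## Working session

There is one attempt and no reset: what is moved stays moved. The work goes in short steps, Python scripts to look and compute and a tool call to move; the robot and the scene stay as the last step left them, time stands still between calls to the robot, and variables do not carry over. Pictures are saved under pics/ and viewed, at most 10 in all, crops included, and the job is handed in when it is done.

Besides the shell and the picture viewer there is one more tool, called after "Emit:" as name(argument=value, ...) on one line, values as JSON. jog_arm: Moves the arm, as the interface text tells. Its arguments: {"type":"object","properties":{"plan":{"type":"array"},"newtons":{"type":"number"}},"required":["plan"]}

```bash
mkdir -p pics
cat > h.py <<'E'
import numpy as np,cv2
from bench import readout,imaging,r
def snap(n,f):
    m=imaging.camera_model(n); p,d=imaging.get_image(n); np.savez('pics/'+f+'.npz',p=p,d=d,**{k:np.array(v,float) for k,v in m.items() if k in('K','dist_coeffs','rvec','tvec')})
    cv2.imwrite('pics/'+f+'.png',p[:,:,::-1]); return p,d
def ray(f,u,v):
    z=np.load('pics/'+f+'.npz'); q=cv2.undistortPoints(np.array([[[u,v]]],float),z['K'],z['dist_coeffs'])[0,0]
    R=cv2.Rodrigues(z['rvec'])[0]; c=-R.T@z['tvec'].ravel(); return c,R.T@np.array([q[0],q[1],1]),z['d']
def at_z(f,u,v,h):
    c,w,_=ray(f,u,v); return c+w*(h-c[2])/w[2]
def at_d(f,u,v):
    c,w,d=ray(f,u,v); return c+w*d[int(v),int(u)]
E
python3 - <<'E'
from h import *
snap('top','top0');snap('scene','scene0')
print(readout.get_state())
E
```

```text
{'clock': 0.1, 'joints': array([ 1.06978974e+00,  3.26856874e-01, -1.93483872e-01,  1.05199166e+00,
       -1.10645080e-05,  1.43657296e+00]), 'qvel': array([ 0.00016009, -0.00284311,  0.00183166,  0.00014406, -0.00062298,
       -0.00026644]), 'tau': array([ 7.43618384e-04, -4.44238186e+01,  2.63037837e+01,  7.88446341e-03,
       -1.21066209e-04,  1.04546046e-06]), 'tool_pos': array([0.19697954, 0.512935  , 0.21358718]), 'eef_rot': array([-3.14006890e+00, -1.94594821e-04,  2.77480930e+00]), 'wrist_force': array([-0.08361971, -0.54431726, -0.07651174]), 'moment': array([-0.01098527, -0.07571339, -0.0269194 ]), 'finger_force': 0.0, 'finger_gap': 0.08544651094327554}
```

View pics/top0.png

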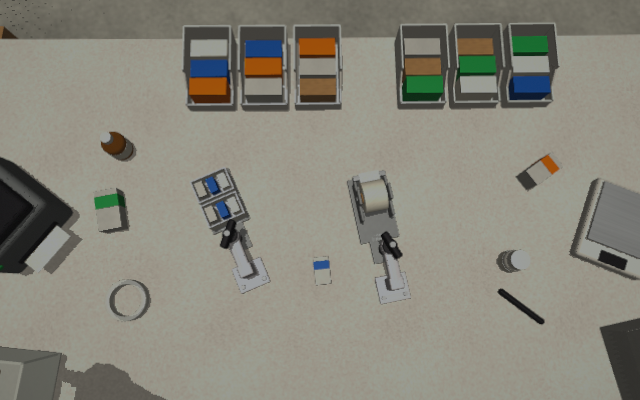

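View pics/scene0.png

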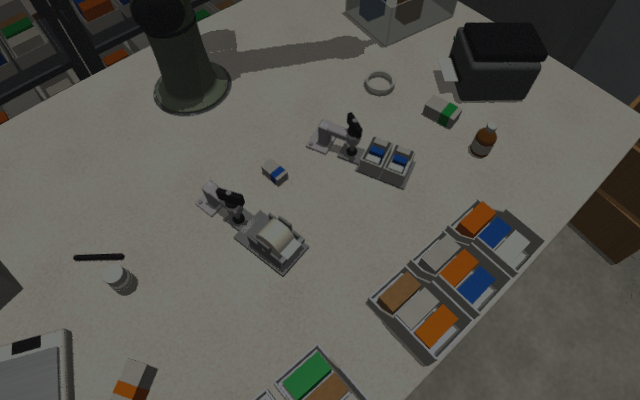

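The top view shows the dispenser with its roll at (374,195) and its clamp knob at (391,245), with the column near (393,290). The other clamp's knob is at (230,235), at the bin rack. I'll enlarge the dispenser clamp.

Run:
```python
from h import *
p=cv2.imread('pics/top0.png')
cv2.imwrite('pics/c0.png',cv2.resize(p[220:310,345:445],None,fx=6,fy=6,interpolation=cv2.INTER_CUBIC))
for u,v in [(391,245),(230,235)]: print(at_z('top0',u,v,.128),at_d('top0',u,v))
z=np.load('pics/top0.npz');g=z['p'].max(2)
pts=np.array([at_d('top0',u,v) for v in range(225,265) for u in range(370,412) if g[v,u]<60])
k=pts[(pts[:,2]>.118)&(pts[:,2]<.14)]
print(len(k),k.mean(0)); (c,s,a)=cv2.minAreaRect((k[:,:2]*1000).astype(np.float32));print(c,s,a)
w,V=np.linalg.eigh(np.cov(k[:,:2].T));print(w,V[:,1])
P=np.array([at_d('top0',u,v) for v in range(240,305) for u in range(370,412) if g[v,u]>100])
a=P[(P[:,2]>.07)&(P[:,2]<.088)];print(len(a),a.mean(0));w,V=np.linalg.eigh(np.cov(a[:,:2].T));print(w,V[:,1],np.ptp(a,axis=0))
```

```text
[ 0.46110377 -0.14648608  0.128     ] [ 0.46128013 -0.14682591  0.12589081]
[0.48683235 0.17819894 0.128     ] [0.48717563 0.178728   0.12487335]
160 [ 0.46233003 -0.14777349  0.12690306]
(463.5757141113281, -149.24896240234375) (57.843833923339844, 15.049749374389648) 30.842872619628906
[1.59300233e-05 3.25846515e-04] [-0.86084545 -0.5088665 ]
425 [ 0.40759193 -0.15880603  0.075784  ]
[5.66805347e-05 4.73700742e-04] [-0.97018468 -0.24236684] [0.09904967 0.04398689 0.01196869]
```

View pics/c0.png

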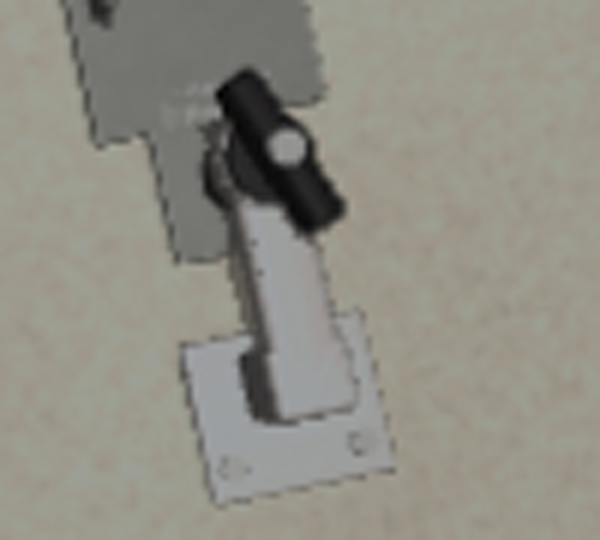

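The bar's centre is near (0.462, -0.149) with a heading of about 31–34°. The arm's heading is about 12°, so the knob sits at roughly -0.35 to -0.4 rad. I'll move above it and take a closer look there.

Emit:
jog_arm(plan=[[0,-4,-4.35,0,0],[0,-4,-4.35,0,0],[0,-4,-4.35,0,0],[0,-4,-4.35,0,0],[0,-4,-4.35,0,0],[0,-4,-4.35,0,0],[0,-4,-4.35,0,0],[0,-4,-4.35,0,0],[0,-4,-4.35,0,0],[0,-4,-4.35,0,0]])

```text
clock: 1.35
tool_pos: [0.4149, -0.038, 0.2143]
eef_rot: [3.141, 0.0, 2.774]
wrist_force: [1.8, 1.4, 0.8]
finger_gap: 0.0852
finger_force: 0.0
```

Emit:
jog_arm(plan=[[0,-4.2,-4.4,0,0],[0,-4.2,-4.4,0,0],[0,0,0,0,-0.18],[0,0,0,0,-0.18],[0,0,0,0,-0.18],[0,0,0,0,-0.18],[0,0,0,0,-0.18],[0,0,0,0,0],[0,0,0,0,0]])

```text
clock: 2.48
tool_pos: [0.4613, -0.1483, 0.2141]
eef_rot: [3.141, -0.0, -2.611]
wrist_force: [-0.2, -0.9, -0.3]
finger_gap: 0.0856
finger_force: 0.0
```

Run:
```python
from h import *
s=readout.get_state();print(s['tool_pos'],s['eef_rot'],s['clock'],s['joints'])
snap('wrist','w0')
```

```text
[ 0.4613166  -0.14827468  0.21408521] [ 3.14120597e+00 -2.78802893e-04 -2.61089470e+00] 2.475 [-4.63452408e-01  2.05947278e-01 -3.56426134e-01  1.00889908e+00
 -2.28947429e-05 -9.94150305e-01]
```

View pics/w0.png

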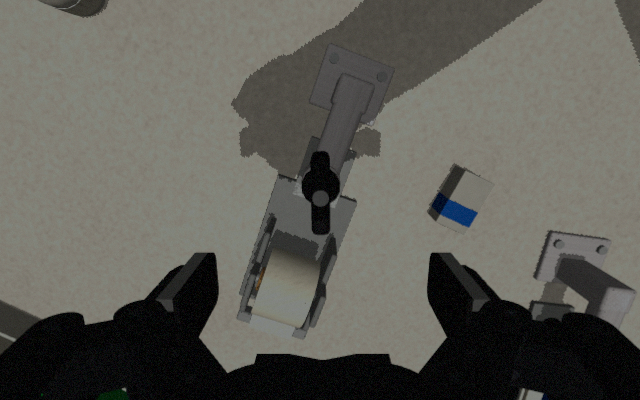

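The wrist view shows the bar running from (320,152) to (320,235), almost along the tool's x. The clamp arm slopes from (353,85) down to about (325,170). Next I'll measure both.

Run:
```python
from h import *
h=lambda a,b:np.degrees(np.arctan2(*(b-a)[:2][::-1]))
A=at_z('w0',320,152,.128);B=at_z('w0',320.5,234,.128);print(A,B,(A+B)/2,np.linalg.norm(A-B),h(A,B))
print('cap',at_z('w0',320,198,.128))
for q in [(330,43,311,104),(394,68,372,127)]: print('plate',h(at_z('w0',*q[:2],.005),at_z('w0',*q[2:],.005)))
print('disp',h(at_z('w0',278,176,.01),at_z('w0',238,318,.01)))
z=np.load('pics/w0.npz')
k=np.array([at_d('w0',u,v) for v in range(140,245) for u in range(295,345)]);k=k[(k[:,2]>.12)&(k[:,2]<.136)]
print(len(k),k.mean(0),cv2.minAreaRect((k[:,:2]*1000).astype(np.float32)))
w,V=np.linalg.eigh(np.cov(k[:,:2].T));print(np.degrees(np.arctan2(*V[::-1,1])))
```

```text
[ 0.43351806 -0.16627643  0.128     ] [ 0.48620251 -0.13509445  0.128     ] [ 0.45986028 -0.15068544  0.128     ] 0.061220642606935244 30.619723857972655
cap [ 0.46234826 -0.14944919  0.128     ]
plate 12.06777566236091
plate 11.468991553227022
disp 13.15956025442086
1467 [ 0.46015028 -0.15063711  0.1280161 ] ((461.75067138671875, -149.9308319091797), (59.035972595214844, 13.40445327758789), 30.643390655517578)
-149.2928236964825
```

The bar's heading is 30.6°, and the tool is already aligned at 30.4°. Its centre is at (0.461, -0.150), and the knob angle is about -0.33. I'll descend and grip.

Emit:
jog_arm(plan=[[0,0.13,-0.16,3.5,0],[0,0,0,3.5,0],[0,0,0,3.2,0],[0,0,0,0,0],[255,0,0,0,0],[255,0,0,0,0],[255,0,0,0,0],[255,0,0,0,0],[255,0,0,0,0],[255,0,0,0,0]], newtons=60)

```text
clock: 3.78
tool_pos: [0.4611, -0.1504, 0.1123]
eef_rot: [3.142, -0.0, -2.608]
wrist_force: [0.5, 0.1, 0.4]
finger_gap: 0.0
finger_force: 0.0
```

The gap reads 0 with no grip force, which isn't what a 14 mm bar should give. I'll look.

Run:
```python
from h import *
snap('wrist','w1');p,d=snap('scene','s1')
s=readout.get_state();print(s)
a=cv2.imread('pics/w1.png');b=cv2.imread('pics/s1.png')[130:290,150:350]
cv2.imwrite('pics/m1.png',np.hstack([cv2.resize(a,(400,250)),cv2.resize(b,(312,250),interpolation=cv2.INTER_CUBIC)]))
```

```text
{'clock': 3.875, 'joints': array([-4.67557313e-01,  3.07532554e-01, -5.07307599e-01,  7.56032010e-01,
        1.54236280e-05, -1.00071108e+00]), 'qvel': array([ 1.37673211e-03,  1.26637293e-03, -6.27825619e-04,  1.76245027e-03,
        3.53537067e-04,  4.02112464e-05]), 'tau': array([ 1.17037114e-03, -3.94676721e+01,  2.23844540e+01,  1.99833259e-03,
       -2.95225118e-04,  1.26996106e-04]), 'tool_pos': array([ 0.46115019, -0.15037858,  0.11226132]), 'eef_rot': array([ 3.14152049e+00, -2.79448253e-05, -2.60843888e+00]), 'wrist_force': array([-0.63834499, -0.42732817, -0.317624  ]), 'moment': array([-0.00218376, -0.06774994,  0.05748136]), 'finger_force': 0.0, 'finger_gap': 0.0002619739227807368}
```

View pics/m1.png

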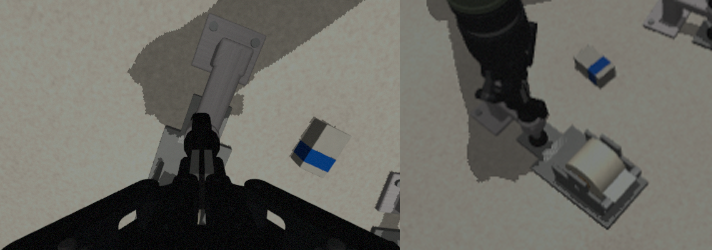

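In the wrist half, the closed fingers sit at about (203,190) with the knob end at (202,130). It's too small to tell whether the bar is between them, so I'll enlarge it.

Run:
```python
from h import *
a=cv2.imread('pics/w1.png')[160:400,210:440]
a=cv2.convertScaleAbs(cv2.resize(a,None,fx=2.4,fy=2.4,interpolation=cv2.INTER_CUBIC),alpha=2.2,beta=15)
cv2.imwrite('pics/m2.png',a)
d=np.load('pics/w1.npz')['d']
for v in range(180,380,12): print(v,[tuple(np.round(at_d('w1',u,v)*1000).astype(int)) for u in (312,324,336)])
```

```text
180 [(np.int64(457), np.int64(-162), np.int64(11)), (np.int64(440), np.int64(-162), np.int64(76)), (np.int64(437), np.int64(-156), np.int64(76))]
192 [(np.int64(439), np.int64(-168), np.int64(119)), (np.int64(436), np.int64(-164), np.int64(123)), (np.int64(435), np.int64(-158), np.int64(113))]
204 [(np.int64(442), np.int64(-167), np.int64(129)), (np.int64(439), np.int64(-162), np.int64(128)), (np.int64(437), np.int64(-158), np.int64(127))]
216 [(np.int64(447), np.int64(-164), np.int64(128)), (np.int64(444), np.int64(-160), np.int64(129)), (np.int64(442), np.int64(-155), np.int64(127))]
228 [(np.int64(451), np.int64(-161), np.int64(128)), (np.int64(449), np.int64(-157), np.int64(128)), (np.int64(446), np.int64(-152), np.int64(127))]
240 [(np.int64(454), np.int64(-159), np.int64(134)), (np.int64(451), np.int64(-155), np.int64(134)), (np.int64(449), np.int64(-151), np.int64(134))]
252 [(np.int64(454), np.int64(-159), np.int64(147)), (np.int64(452), np.int64(-155), np.int64(146)), (np.int64(449), np.int64(-151), np.int64(146))]
264 [(np.int64(453), np.int64(-159), np.int64(157)), (np.int
[... 725 characters left out ...]
int64(178)), (np.int64(466), np.int64(-146), np.int64(167)), (np.int64(450), np.int64(-152), np.int64(192))]
336 [(np.int64(466), np.int64(-151), np.int64(178)), (np.int64(549), np.int64(-97), np.int64(45)), (np.int64(453), np.int64(-151), np.int64(192))]
348 [(np.int64(469), np.int64(-149), np.int64(178)), (np.int64(549), np.int64(-97), np.int64(58)), (np.int64(465), np.int64(-143), np.int64(179))]
360 [(np.int64(453), np.int64(-157), np.int64(205)), (np.int64(452), np.int64(-155), np.int64(205)), (np.int64(451), np.int64(-152), np.int64(204))]
372 [(np.int64(453), np.int64(-158), np.int64(210)), (np.int64(451), np.int64(-156), np.int64(210)), (np.int64(450), np.int64(-153), np.int64(210))]
```

View pics/m2.png

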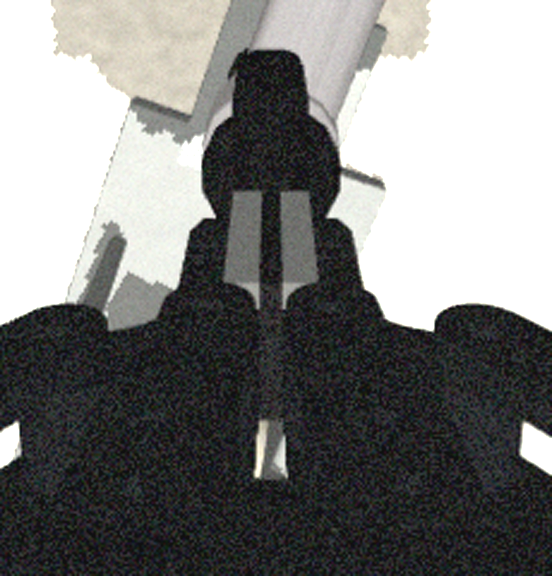

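The crop shows the two grey pads closed with their ends at about (270,190), sitting on top of the bar. The depth puts those ends at z ≈ 0.131, although tool_pos says the tips should be at 0.090. I'll check the geometry from the saved data.

Run:
```python
from h import *
for f in('w0','w1'):
    c,w,d=ray(f,320,200);print(f,'cam',c,'axis',w)
# w0 open fingers: inner tips
for u,v in [(212,258),(434,258),(205,270),(440,270),(180,280),(320,370),(320,390)]: print(u,v,at_d('w0',u,v))
# scene: points near the tool axis, lowest dark points
d=np.load('pics/s1.npz')['d'];z0=np.load('pics/scene0.npz')['d']
P=np.array([np.r_[at_d('s1',u,v),u,v] for v in range(130,260) for u in range(180,320) if d[v,u]>0 and abs(d[v,u]-z0[v,u])>.01])
q=P[np.hypot(P[:,0]-.461,P[:,1]+.15)<.04]
H,e=np.histogram(q[:,2],np.arange(0.05,.3,.01));
for i in range(len(H)):
    m=q[(q[:,2]>=e[i])&(q[:,2]<e[i+1])]
    if len(m):print(round(e[i],2),H[i],m[:,:2].min(0).round(3),m[:,:2].max(0).round(3))
```

```text
w0 cam [ 0.40350915 -0.18193969  0.37417271] axis [ 0.23531005  0.13009653 -0.96321045]
w1 cam [ 0.40336464 -0.18416511  0.2723671 ] axis [ 0.23536243  0.13049131 -0.96314425]
212 258 [ 0.47547152 -0.18935074  0.24875499]
434 258 [ 0.4313934  -0.11645231  0.25127153]
205 270 [ 0.4757378  -0.18894199  0.25799134]
440 270 [ 0.43291554 -0.11481375  0.25693447]
180 280 [ 0.47480518 -0.1936019   0.27127587]
320 370 [ 0.45153207 -0.1543842   0.31122558]
320 390 [ 0.45189449 -0.1541353   0.31619919]
0.07 2 [ 0.459 -0.165] [ 0.474 -0.161]
0.1 1 [ 0.47  -0.153] [ 0.47  -0.153]
0.13 11 [ 0.461 -0.157] [ 0.474 -0.136]
0.14 34 [ 0.46  -0.163] [ 0.474 -0.135]
0.15 27 [ 0.461 -0.16 ] [ 0.475 -0.136]
0.16 20 [ 0.467 -0.158] [ 0.475 -0.14 ]
0.17 50 [ 0.457 -0.173] [ 0.488 -0.121]
0.18 91 [ 0.453 -0.176] [ 0.49  -0.111]
0.19 76 [ 0.45  -0.176] [ 0.491 -0.112]
0.2 56 [ 0.452 -0.178] [ 0.489 -0.112]
0.21 53 [ 0.467 -0.172] [ 0.486 -0.128]
0.22 44 [ 0.471 -0.181] [ 0.489 -0.128]
0.23 62 [ 0.477 -0.185] [ 0.49  -0.149]
0.24 43 [ 0.474 -0.187] [ 0.49  -0.164]
0.25 38 [ 0.475 -0.186] [ 0.499 -0.124]
0.26 144 [ 0.461 -0.188] [ 0.5   -0.118]
0.27 140 [ 0.46  -0.188] [ 0.501 -0.116]
0.28 150 [ 0.458 -0.188] [ 0.501 -0.117]
```

Both cameras put the closed fingertips at z ≈ 0.131, about 40 mm higher than the stated tool frame implies. The lateral position agrees. The gripper therefore closed just above the bar and touched nothing. I'll trust the cameras, so I'll open and descend about 34 mm, leaving the tips near 0.097, then grip again and check the gap.

Emit:
jog_arm(plan=[[0,0,0,0,0],[0,0,0,0,0],[0,0,0,0,0],[0,0,0,0,0],[0,0,0,0,0],[0,0,0,0,0]])

```text
clock: 4.62
tool_pos: [0.4612, -0.1504, 0.1123]
eef_rot: [-3.142, 0.0, -2.608]
wrist_force: [1.0, -1.3, -0.1]
finger_gap: 0.0851
finger_force: 0.0
```

Emit:
jog_arm(plan=[[0,0,0,0.9,0],[0,0,0,0.9,0],[0,0,0,0.8,0],[0,0,0,0.8,0],[0,0,0,0,0]])

```text
clock: 5.25
tool_pos: [0.4606, -0.1501, 0.0775]
eef_rot: [3.14, -0.001, -2.608]
wrist_force: [-0.1, 0.2, 0.1]
finger_gap: 0.0853
finger_force: 0.0
```

Emit:
jog_arm(plan=[[255,0,0,0,0],[255,0,0,0,0],[255,0,0,0,0],[255,0,0,0,0],[255,0,0,0,0],[255,0,0,0,0]], newtons=60)

```text
clock: 6.0
tool_pos: [0.4617, -0.1501, 0.0794]
eef_rot: [-3.141, 0.001, -2.608]
wrist_force: [-1.8, 3.1, 8.6]
finger_gap: 0.0135
finger_force: 59.8
```

The gap is now 13.5 mm at 60 N, so the bar is held. I'll ease up 2 mm because of the vertical force, then turn clockwise.

Emit:
jog_arm(plan=[[255,0,0,-0.2,0],[255,0,0,0,0.1],[255,0,0,0,0.1],[255,0,0,0,0.1],[255,0,0,0,0.1],[255,0,0,0,0.1],[255,0,0,0,0]])

```text
clock: 6.88
tool_pos: [0.4614, -0.1497, 0.0796]
eef_rot: [3.14, 0.0, -3.107]
wrist_force: [6.2, 2.1, -10.3]
finger_gap: 0.0129
finger_force: 60.6
```

Run:
```python
from h import *
s=readout.get_state();print(s['moment'],s['eef_rot'][2],s['joints'][5])
snap('wrist','w2')
k=np.array([at_d('w2',u,v) for v in range(130,235) for u in range(280,370)]);k=k[(k[:,2]>.122)&(k[:,2]<.133)]
print(len(k),k.mean(0),cv2.minAreaRect((k[:,:2]*1000).astype(np.float32)))
w,V=np.linalg.eigh(np.cov(k[:,:2].T));print(np.degrees(np.arctan2(*V[::-1,1])))
a=cv2.imread('pics/w2.png');cv2.imwrite('pics/m3.png',cv2.convertScaleAbs(a,alpha=2,beta=10))
```

```text
[ 0.3010371  -1.05065939 -0.10569713] -3.1071626240937937 -0.5015839780445369
770 [ 0.43461609 -0.15052042  0.12667783] ((435.2259826660156, -150.4305877685547), (7.249971389770508, 13.761919975280762), 0.3757789433002472)
91.91178519037877
```

View pics/m3.png

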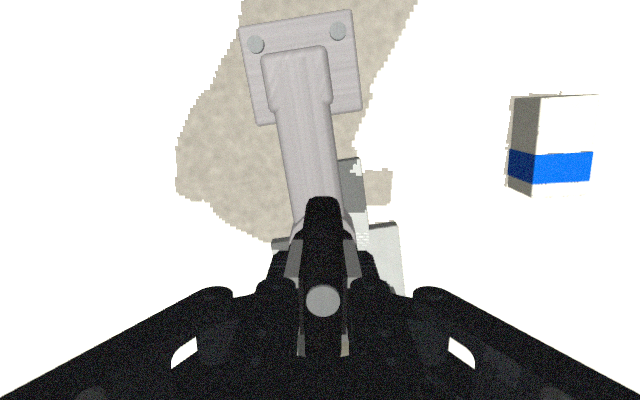

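The bar (white cap at (322,300)) sits firmly between the pads and turned with the tool. Its heading is about 2° and the arm's about 12°, so it is already past the touch point. About 0.6 rad remains.

Emit:
jog_arm(plan=[[255,0,0,0.1,0.1],[255,0,0,0,0.1],[255,0,0,0,0.1],[255,0,0,0,0.1],[255,0,0,0,0.1],[255,0,0,0,0.1],[255,0,0,0,0],[255,0,0,0,0]])

```text
clock: 7.92
tool_pos: [0.4616, -0.1493, 0.0795]
eef_rot: [3.139, -0.0, 2.577]
wrist_force: [3.3, 5.6, -2.4]
finger_gap: 0.0132
finger_force: 62.0
```

Emit:
jog_arm(plan=[[0,0,0,0,0],[0,0,0,0,0],[0,0,0,0,0],[0,0,0,0,0],[0,0,0,0,0],[0,0,0,-3,0],[0,0,0,-5,0],[0,0,0,-5,0],[0,0,0,0,0],[0,0,0,0,0]])

```text
clock: 9.18
tool_pos: [0.4608, -0.1503, 0.2088]
eef_rot: [-3.142, -0.0, 2.575]
wrist_force: [-0.0, 0.5, -0.5]
finger_gap: 0.0853
finger_force: 0.0
```

Run:
```python
from h import *
snap('wrist','w3')
k=np.array([at_d('w3',u,v) for v in range(120,260) for u in range(260,380)]);k=k[(k[:,2]>.12)&(k[:,2]<.136)]
print(len(k),k.mean(0),cv2.minAreaRect((k[:,:2]*1000).astype(np.float32)))
w,V=np.linalg.eigh(np.cov(k[:,:2].T));print(np.degrees(np.arctan2(*V[::-1,1])))
a=cv2.imread('pics/w3.png');cv2.imwrite('pics/m4.png',cv2.convertScaleAbs(a,alpha=1.6))
```

```text
1518 [ 0.46032665 -0.14854901  0.12800435] ((461.8072204589844, -149.268798828125), (13.52881908416748, 59.40304946899414), 57.24970245361328)
147.29961122662291
```

View pics/m4.png

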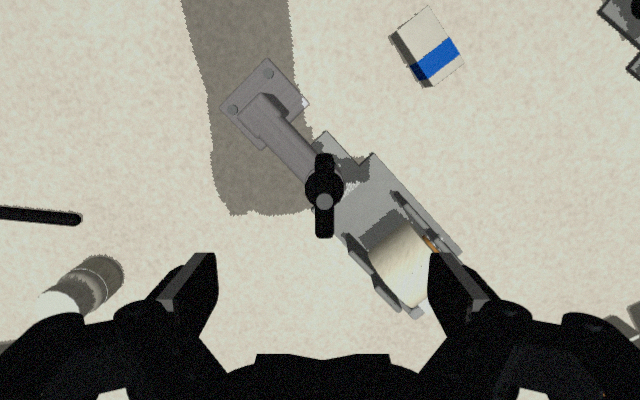

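The bar now runs from (324,155) to (325,237), a heading of -32.7°. That is 44.5° (0.777 rad) past the arm line. The dispenser still lies in line with the arm.

```bash
python3 -c "
from bench import r
print(r.close_job())"
```

```text
the job is handed in; nothing more can be done
None
```

The job is handed in: by the last wrist-camera measurement, the dispenser's clamp knob stands about 0.78 rad (44.5°) past touch, the dispenser looks unmoved in the picture, and the other clamp was not touched; I had no direct reading of the pad force.

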